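Unclamp the shaker tote and gather the grinding cylinders in its pour corner

ROBOT

A 6-joint arm with a two-finger parallel gripper is mounted at the origin on the work surface. World frame = base frame: x ahead of the robot, y to its left, z up, the work surface at z = 0. Lengths are in m, angles in rad, forces in N, time in s.
With the tool pointing down it reaches from about 0.35 to 0.975 m from the base axis. Payload 4.9 kg.
Tool frame: the origin (TCP) lies between the finger pads; the fingertips stand 17 mm ahead of it and the grasp point (between the pads) lies 2 mm behind it; z points along the fingers, x is the direction in which the jaws open and shut, and the axes are right-handed (so a half turn about z gives the same grasp; the last joint's range is limited). The gripper opens to 85 mm and grips with 20 to 120 N. Pads are 22 mm wide; open, the fingers measure 114 mm over their backs; the gripper's body (76 mm by 85 mm) begins 54 mm behind the grasp point. The pads swing forward as they close: fully open they stand 13 mm farther back than shut.
Start: joints at [-1.257, 0.053, 1.613, -0, 1.476, -0.119], TCP at [0.262, -0.567, 0.248] pointing down, gripper open.
Joint ranges: [-3.01, 3.01], [-1.01, 2.22], [0.06, 2.58], [-1.02, 4.17], [0.09, 2.62], [-3.14, 3.14]. Speed limits (rad/s): [2.57, 2.57, 3.14, 3.14, 3.14, 3.14].

INTERFACE

Orientations are given as a unit quaternion [x, y, z, w].
In Python, from rig import read_state, capture, camera_model, sign_off gives the robot as it stands.
- The arm moves only by the shell command python3 -m creep 'ROWS' [FORCE]. ROWS is JSON, a list that holds one entry, the list of rows, each a list of 7 numbers: the shift along the tool's x, y, z in m, then the turn, a rotation vector about the tool's x, y, z in rad, then the closure, from -1 (fully open) to 1 (shut). In form: [[[dx, dy, dz, rx, ry, rz, hand], ...]]. A call has 1 to 5 rows; each row shifts and turns the commanded pose from where the row before left it, along the tool's axes as they then stand; what a row does not reach is not made up. A row lasts 1/8 s, in which the tool goes at most 62.5 mm and 10.7 degrees, less where a joint would pass 70% of its speed; a pose out of reach is approached as far as the arm can. A call with a gripper value outside its range is refused whole. The fingers move at their own pace and stop on an object; FORCE is the grip in N (left out, the last holds). Time passes only in rows, so rows that do not move let the fingers close. It gives the time, the measured TCP pose, the force and the opening at its end, in the units of the state.
- read_state(): the state, without advancing time (a new reading comes with each control period).
- capture(name): name is "side" or "top"; returns the picture (480x640x3 uint8, red, green, blue); there is no depth.
- camera_model(name): a dict with "fx", "fy", "cx", "cy" (pixels), "pose" (4x4, takes a point from camera to world coordinates). Camera axes: x right, y down, z forward; pixel columns grow to the right and rows downward; lengths in m; the calibration is good to about 2 mm. A picture is of the moment at which its call begins. camera_model takes no time and is no camera call.
- sign_off(): hands the job in, once; it reports no verdict.
The state is a dict: "time_s": time; "joints": joint angles; "qd": joint speeds; "tau": joint torques, N m; "tool_pos": TCP position; "eef_rot": TCP orientation; "wrist_force": force on the tool from outside, world axes, zero at the start; "torque": the same for the moment, N m; "opening": opening from 0.0 (shut) to 1.0 (fully open).
Only numpy, scipy, OpenCV 4.12 (cv2) and the standard library are available. Lean on these libraries where they do the work, as an engineer would, in place of code of your own. Each camera call takes 0.05 s, during which the arm holds its last target.

TASK

The shaker has stopped: slide the red-gripped clamp away from the blue tote as far as its end stop, then lift the tote off the shaker by its carrying handle. Tilt it to about 30 degrees so that all five white grinding cylinders slide down together into the corner with the yellow pour lip, ready for pouring, spilling none and leaving the glassware and the jar on the bench alone. Once they all lie still in that corner, finish while still holding the tote up, tilted and steady, well clear of the shaker and the bench.

Things in the scene. Friction and masses are not known exactly. Their poses are not given: they have to be found in the camera images.
- shaker: White bench shaker, fixed, off, 360 mm wide (its y), 310 mm deep (x), console on its -x side. Origin: centre of its underside; z up. The mat on its platform is 96 mm above the origin. The tote stands on it, centred 35 mm to -y, with 1 to 2 mm of play between a steel fence 37 mm high (-y side), end stops 13 mm high and the clamp (+y side); only the clamp stands higher than the fence.
- clamp (a joint): Hold-down clamp sliding on the shaker's two guide rods, m: 0 = home against the tote, 0.06 = end stop, towards the shaker's +y. Starts at 0 to 0.01, its steel lip (150 mm long along shaker x, 5 mm thick) reaching 8 to 19 mm over the tote's +y rim, 3 mm above it, so the tote cannot be lifted. About 4 N of friction (plus drag when moved fast); stays where it is left, no spring.
- clamp_grip (a point): Centre of the clamp's red grip: a block 26 mm (shaker x) by 20 mm (shaker y) by 36 mm tall on top of the clamp, pinched from above. Its top is 18 mm above this point, the foot it stands on 18 mm below. Moves with the clamp; axes are the shaker's. 182 mm above the bench.
- tote: Small blue plastic tote with a fixed carrying handle over its middle, loose, 0.2 to 0.4 kg empty. 200 mm (its x) by 140 mm (its y), rim 58 mm high, walls and floor 4 mm. Origin: centre of its underside; z up; at the start its axes are within a degree of the shaker's. Stands on the shaker's mat.
- tote_handle (a point): Centre of the tote's grey handle bar: straight, along the tote's x, 200 mm long between two end posts, 16 mm thick (tote y), 18 mm tall; its centre is 108 mm above the tote's underside, 50 mm above the rim, free space below. Grip it here from above, closing along the tote's y, firmly (60 N or more): the load shifts as the tote tilts. Axes as the tote's.
- pour_corner (a point): Inner floor corner of the tote below the yellow pour lip: the corner at the tote's -x and -y (96 mm and 66 mm from its centre, 4 mm above its underside). Axes as the tote's.
- media0: Loose grinding cylinder in the tote, polished white ceramic, 15 mm in diameter and 15 mm long, 16 g, standing or lying; origin at its centre. It is slippery on the tote (friction 0.16 to 0.24): it slides, or rolls, once the floor slopes 10 to 15 degrees; against a wall it needs a little more.
- media1: Another grinding cylinder, the same as media0.
- media2: Another grinding cylinder, the same as media0.
- media3: Another grinding cylinder, the same as media0.
- media4: Another grinding cylinder, the same as media0.
- reagent_bottle: Bystander: amber glass bottle with a black cap, 68 mm in diameter, 150 mm tall, loose; origin at the centre of its underside.
- beaker: Bystander: clear glass beaker, 76 mm in diameter, 95 mm tall, loose; origin at the centre of its underside.
- media_jar: Bystander: white jar with a blue cap, 80 mm in diameter, 85 mm tall, loose; origin at the centre of its underside.

How it is judged:
By the outcome, as a careful person would: the job done as asked, in the order asked, and still so for the second after the job is handed in, while the arm keeps its last pose, push and grip.
It also fails if it takes over 45 s, if anything falls off the work surface, if the arm or the gripper's body presses on something with over 40 N, if the wrist force passes 120 N, or if a joint passes its speed limit or range.

## Working session

There is one attempt and no reset: what is moved stays moved. The work goes in short steps, Python scripts to look and compute and a shell command to move; the robot and the scene stay as the last step left them, time stands still between calls to the robot, and variables do not carry over. Pictures are saved under pics/ and viewed, and the job is handed in when it is done.

```bash
ls; mkdir -p pics; python3 - <<'E'
from rig import *
import cv2
print(read_state())
for n in("side","top"):
    m=camera_model(n);print(n,m)
    cv2.imwrite(f"pics/{n}0.png",capture(n)[:,:,::-1])
E
```

```text
pics
{'time_s': 0.0, 'joints': array([-1.25701998e+00,  5.33460144e-02,  1.61427590e+00, -9.63900145e-06,
        1.47595549e+00, -1.18992130e-01]), 'qd': array([ 1.64009946e-03,  1.91075565e-04, -6.04290510e-04,  4.31276004e-04,
       -3.72716362e-05,  1.34786010e-04]), 'tau': array([-6.23212018e-04, -3.93681121e+01, -3.70177746e+01, -9.25045470e-05,
        7.14503549e-03, -1.14502635e-05]), 'tool_pos': array([ 0.26194151, -0.56683327,  0.2470805 ]), 'eef_rot': array([ 8.42432516e-01, -5.38800957e-01, -7.69667991e-04, -6.26448856e-04]), 'wrist_force': array([ 0.85341749, -0.38186238, -0.47412982]), 'torque': array([-0.03558099,  0.01754244, -0.00812481]), 'opening': 0.9987655366743697}
side {'fx': 606.6445621764128, 'fy': 606.6445621764128, 'cx': 316.44298083170867, 'cy': 230.70542101949005, 'pose': array([[ 0.84032244, -0.39873068,  0.3672493 , -0.11178096],
       [-0.5420504 , -0.62591646,  0.5607227 , -0.98497257],
       [ 0.00629003, -0.6702555 , -0.74210377,  1.46662965],
       [ 0.        ,  0.        ,  0.        ,  1.        ]])}
top {'fx': 495.6133981501709, 'fy': 495.6133981501709, 'cx': 314.1822843564018, 'cy': 239.6474536791206, 'pose': array([[ 7.24949835e-05, -9.96930757e-01,  7.82883105e-02,
         4.38996854e-01],
       [-9.99961892e-01, -7.55709771e-04, -8.69731495e-03,
        -5.45046036e-03],
       [ 8.72978402e-03, -7.82846966e-02, -9.96892821e-01,
         1.31668739e+00],
       [ 0.00000000e+00,  0.00000000e+00,  0.00000000e+00,
         1.00000000e+00]])}
```

View pics/side0.png

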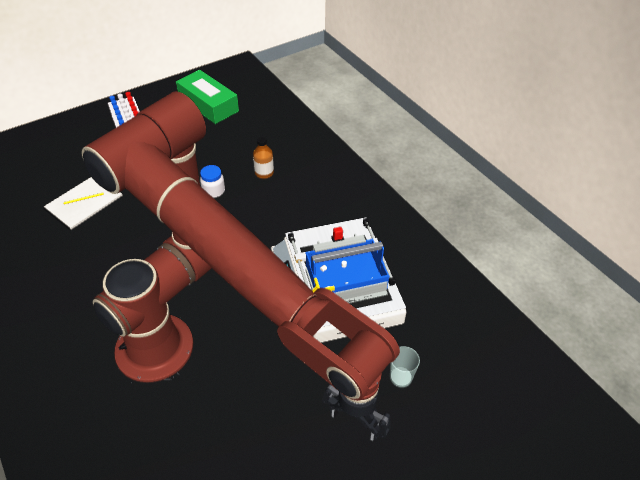

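View pics/top0.png

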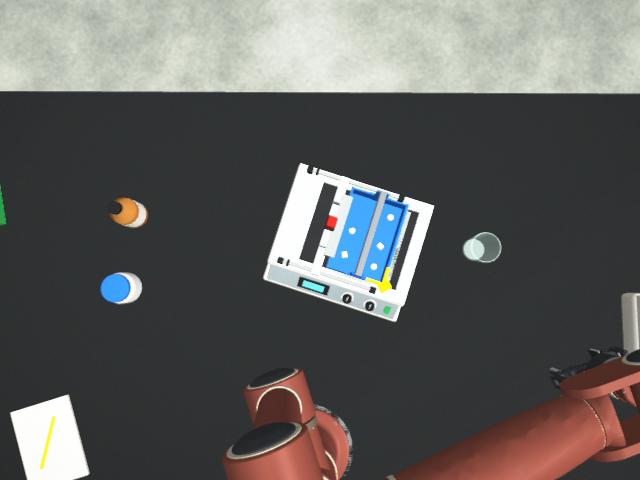

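The top view shows the shaker centred near (350,243), yawed about -18°, with the red grip at (332,222), the grey bar from (382,195) to (360,272) and the pour lip at (383,283). The beaker is at (483,247). In the side view the grip is at (338,233) and the bar runs from (300,258) to (382,245). Next I'll zoom in and measure.

```bash
python3 - <<'E'
import cv2
a=cv2.imread("pics/side0.png")[205:345,265:425]; b=cv2.imread("pics/top0.png")[155:330,255:445]
cv2.imwrite("pics/side0z.png",cv2.resize(a,None,fx=4.2,fy=4.2,interpolation=cv2.INTER_CUBIC))
cv2.imwrite("pics/top0z.png",cv2.resize(b,None,fx=3.4,fy=3.4,interpolation=cv2.INTER_CUBIC))
E
```

```text
(no output)
```

View pics/side0z.png

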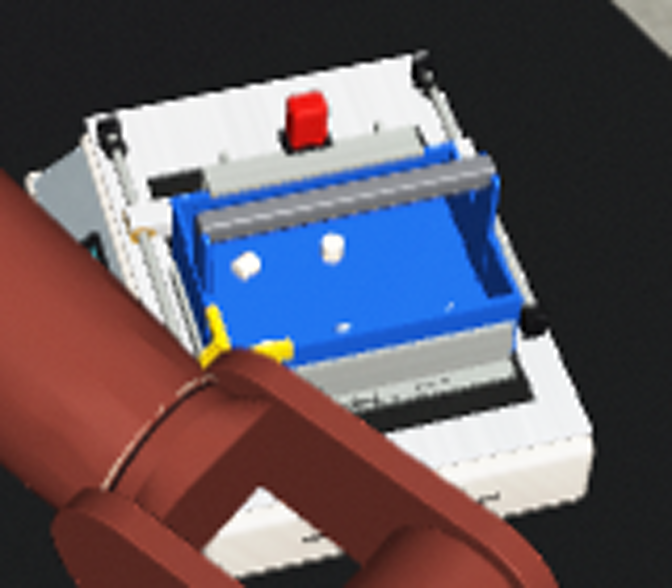

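View pics/top0z.png

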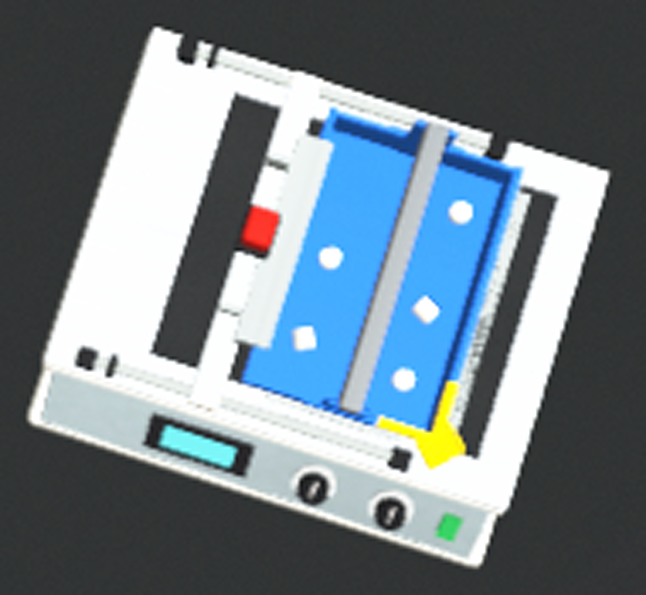

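```bash
cat > h.py <<'E'
import numpy as np, cv2
from rig import *
from scipy.spatial.transform import Rotation as R
def ray(n,uv):
    m=camera_model(n);P=np.array(m["pose"]);d=P[:3,:3]@[(uv[0]-m["cx"])/m["fx"],(uv[1]-m["cy"])/m["fy"],1]
    return P[:3,3],d/np.linalg.norm(d)
def tri(u1,u2,a="side",b="top"):
    p,d=ray(a,u1);q,e=ray(b,u2)
    s=np.linalg.lstsq(np.c_[d,-e],q-p,rcond=None)[0];A=p+s[0]*d;B=q+s[1]*e
    return (A+B)/2,np.linalg.norm(A-B)
def plane(n,uv,z):
    p,d=ray(n,uv);return p+d*(z-p[2])/d[2]
def proj(n,X):
    m=camera_model(n);P=np.array(m["pose"]);c=P[:3,:3].T@(np.array(X)-P[:3,3])
    return np.array([m["fx"]*c[0]/c[2]+m["cx"],m["fy"]*c[1]/c[2]+m["cy"]])
E
python3 - <<'E'
from h import *
np.set_printoptions(precision=4,suppress=True)
im={n:cv2.imread(f"pics/{n}0.png") for n in("side","top")}
roi={"side":(205,345,265,425),"top":(155,330,255,445)}
red={};bar={};top={}
for n in im:
    y0,y1,x0,x1=roi[n];c=im[n][y0:y1,x0:x1].astype(int);B,G,Rr=c[...,0],c[...,1],c[...,2]
    if n=="side": # keep out arm
        pass
    m=(Rr>150)&(G<60)&(B<70)
    if n=="side": m[60:]=0
    v,u=np.nonzero(m);red[n]=(u.mean()+x0,v.mean()+y0);print(n,"red",red[n],m.sum(),u.min()+x0,u.max()+x0,v.min()+y0,v.max()+y0)
    bright=m&(Rr>215);vv,uu=np.nonzero(bright); print(" bright",bright.sum(),uu.mean()+x0,vv.mean()+y0)
    g=(abs(B-G)<22)&(abs(G-Rr)<22)&(G>105)&(G<185)
    k,l,st,ce=cv2.connectedComponentsWithStats(g.astype(np.uint8))
    for i in range(1,k):
        if st[i,4]>50:
            pts=np.argwhere(l==i)[:,::-1].astype(np.float32)+[x0,y0]
            print(n,"grey",st[i],ce[i]+[x0,y0],cv2.minAreaRect(pts.astype(np.float32)))
p,e=tri(red["side"],red["top"]);print("red",p,e)
z2p=lambda n,a:(roi[n][2]+(a[0]+.5)/({"side":4.2,"top":3.4}[n])-.5,roi[n][0]+(a[1]+.5)/({"side":4.2,"top":3.4}[n])-.5)
for s,t in (((490,163),(437,127)),((205,220),(350,410))):
    print("barend",tri(z2p("side",s),z2p("top",t)))
    print(plane("top",z2p("top",t),.21),)
E
```

```text
side red (np.float64(338.0235294117647), np.float64(233.14117647058822)) 85 334 342 228 239
 bright 41 338.0487804878049 230.53658536585365
side grey [146   0  14  13 103] [419.5922 209.1748] ((417.5, 211.0), (12.0, 13.0), 90.0)
side grey [  7  33  33  44 284] [283.7218 253.9789] ((286.9750061035156, 262.92242431640625), (47.415950775146484, 16.48147964477539), 64.02560424804688)
side grey [ 47  36  71  21 452] [347.6881 251.7478] ((347.2940979003906, 251.82354736328125), (7.8094964027404785, 71.15319061279297), 77.47119140625)
side grey [ 72  78  50  20 379] [361.8391 291.5673] ((362.52435302734375, 293.280517578125), (12.222532272338867, 50.21714401245117), 77.90524291992188)
top red (np.float64(330.8395061728395), np.float64(221.74074074074076)) 81 326 335 216 227
 bright 71 331.0845070422535 221.3098591549296
top grey [100  36  27  85 109] [367.4404 233.7064] ((367.6496276855469, 232.7643585205078), (3.9592325687408447, 87.6255874633789), 15.488502502441406)
red [ 0.5704 -0.0542  0.1811] 0.001670537377638687
barend (array([ 0.634 , -0.171 ,  0.2107]), np.float64(0.00023894897301985344))
[ 0.634 -0.171  0.21 ]
barend (array([ 0.4482, -0.1126,  0.2135]), np.float64(0.004222827393091061))
[ 0.4464 -0.1119  0.21  ]
```

```bash
python3 - <<'E'
from h import *
np.set_printoptions(precision=4,suppress=True)
I=cv2.imread("pics/top0.png").astype(int)
hsv=cv2.cvtColor(I.astype(np.uint8),cv2.COLOR_BGR2HSV)
# bar: low saturation between blue pixels; per row weighted centre
pts=[]
for v in range(198,270):
    uc=367.5-(v-233)*87/283.
    us=np.arange(int(uc-9),int(uc+10)); w=np.clip((200-hsv[v,us,1].astype(float))/200,0,1)*(abs(us-uc)<6)
    w[hsv[v,us,2]>225]=0
    if 3<w.sum()<9: pts.append(((us*w).sum()/w.sum(),v))
pts=np.array(pts);W=np.array([plane("top",p,.213) for p in pts])
s=np.polyfit(W[:,0],W[:,1],1);r=W[:,1]-np.polyval(s,W[:,0]);k=abs(r)<.002
s=np.polyfit(W[k,0],W[k,1],1);print(len(pts),k.sum(),np.degrees(np.arctan(s[0])),s,r[k].std())
print("y at x=.54",np.polyval(s,.54))
print("red topface at .2",plane("top",(331.1,221.2),.2),plane("side",(338.05,230.5),.2))
# shaker white outline
m=((hsv[...,1]<60)&(hsv[...,2]>170)).astype(np.uint8);m[:155]=0;m[330:]=0;m[:,:255]=0;m[:,445:]=0
c=max(cv2.findContours(m,0,1)[0],key=cv2.contourArea);h=cv2.convexHull(c)
a=cv2.approxPolyDP(h,4,True)[:,0];print(a.tolist());print(np.array([plane("top",p,.09) for p in a]))
S=cv2.imread("pics/side0.png")
for n,u in (("cyl",(0,0)),):pass
E
```

```text
72 72 -17.70706575402892 [-0.3193  0.0325] 0.0003677136042137211
y at x=.54 -0.13995427880091457
red topface at .2 [ 0.5687 -0.0536  0.2   ] [ 0.5668 -0.06    0.2   ]
[[300, 163], [433, 205], [396, 320], [264, 279]]
[[ 0.7285  0.0195  0.09  ]
 [ 0.6225 -0.3134  0.09  ]
 [ 0.3376 -0.217   0.09  ]
 [ 0.4379  0.1076  0.09  ]]
```

Bar yaw is -17.6°, its centre is near (0.541, -0.141) with its top at z≈0.212, and the two views agree. The grip centre is near (0.568, -0.056, 0.181). These match the given heights and sizes. First I rise and turn so the jaws close along shaker y.

```bash
cat >> h.py <<'E'
def go(p,yaw=None):
    "shift in current tool axes to reach world TCP p"
    s=read_state();Q=R.from_quat(s["eef_rot"]);np.set_printoptions(precision=4,suppress=True)
    print("t",s["time_s"],"pos",s["tool_pos"],"shift",Q.inv().apply(np.array(p)-s["tool_pos"]),"x-yaw",np.degrees(np.arctan2(*Q.as_matrix()[[1,0],0])),"z",Q.as_matrix()[:,2],"q",s["joints"],"F",s["wrist_force"],"op",s["opening"])
E
python3 -m creep '[[[0,0,-0.02,0,0,0.185,-1],[0,0,-0.03,0,0,0.185,-1],[0,0,-0.03,0,0,0.185,-1],[0,0,-0.02,0,0,0.185,-1],[0,0,0,0,0,0,-1]]]'
python3 -c "
from h import *
go([.568,-.056,.30])"
```

```text
time_s: 0.72
tool_pos: [0.2623, -0.5679, 0.3501]
eef_rot: [-0.591, 0.806, -0.002, -0.001]
wrist_force: [-0.3, 0.1, -0.5]
opening: 0.998
t 0.725 pos [ 0.2623 -0.5679  0.3501] shift [-0.5802 -0.1378  0.0488] x-yaw -107.47516372690838 z [ 0.001  -0.0031 -1.    ] q [-1.257   0.012   1.4871  0.      1.6392  0.6188] F [-0.2916  0.0709 -0.5059] op 0.9982561145238661
```

```bash
python3 -m creep '[[[-0.02,-0.005,0,0,0,0,-1],[-0.04,-0.01,0,0,0,0,-1],[-0.05,-0.012,0,0,0,0,-1],[-0.05,-0.012,0,0,0,0,-1],[-0.05,-0.012,0,0,0,0,-1]]]' >/dev/null
python3 -m creep '[[[-0.05,-0.012,0,0,0,0,-1],[-0.05,-0.012,0,0,0,0,-1],[-0.05,-0.012,0,0,0,0,-1],[-0.05,-0.012,0,0,0,0,-1],[-0.05,-0.012,0,0,0,0,-1]]]' >/dev/null
python3 -m creep '[[[-0.05,-0.012,0.01,0,0,0,-1],[-0.04,-0.01,0.01,0,0,0,-1],[-0.02,-0.01,0.01,0,0,0,-1],[-0.01,-0.005,0.01,0,0,0,-1],[0,0,0,0,0,0,-1]]]'
python3 - <<'E'
from h import *
for n in("side","top"): cv2.imwrite(f"pics/{n}1.png",capture(n)[:,:,::-1])
go([.568,-.056,.23])
a=cv2.imread("pics/side1.png")[130:330,240:440]; b=cv2.imread("pics/top1.png")[145:345,245:445]
cv2.imwrite("pics/z1.png",cv2.resize(np.hstack([a,b]),None,fx=2,fy=2,interpolation=cv2.INTER_CUBIC))
E
```

```text
time_s: 2.6
tool_pos: [0.578, -0.0594, 0.3064]
eef_rot: [-0.591, 0.807, 0.001, -0.001]
wrist_force: [0.0, -0.7, 0.2]
opening: 0.998
t 2.7 pos [ 0.5783 -0.0602  0.3083] shift [-0.0009  0.011   0.0783] x-yaw -107.66453481225352 z [-0.0004 -0.0003 -1.    ] q [-0.2315 -0.079   1.6443 -0.0004  1.5767  1.6476] F [-0.1455  0.2898  0.0799] op 0.9978478108957407
```

View pics/z1.png

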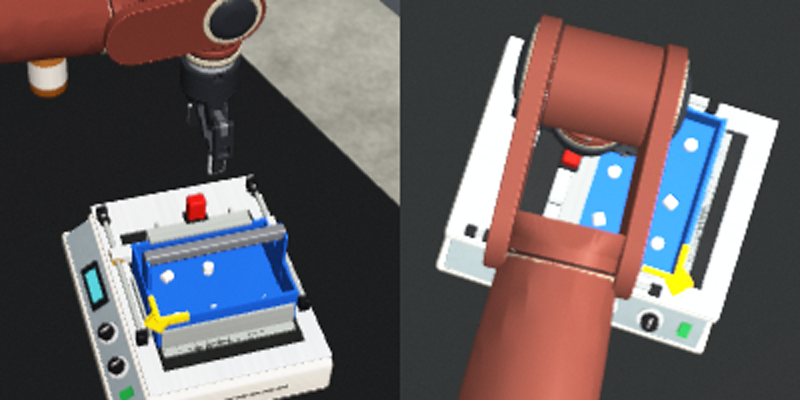

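The side view (left) is now unobstructed, with the gripper above the grip, which sits at about (338,233). I'll line up and go down.

```bash
python3 -m creep '[[[0,0.006,0.02,0,0,0,-1],[-0.001,0.005,0.03,0,0,0,-1],[0,0,0.03,0,0,0,-1],[0,0,0,0,0,0,-1]]]'
python3 - <<'E'
from h import *
for n in("side",): cv2.imwrite(f"pics/{n}2.png",capture(n)[:,:,::-1])
go([.568,-.056,.188])
a=cv2.imread("pics/side2.png")[170:290,260:420]
cv2.imwrite("pics/z2.png",cv2.resize(a,None,fx=4,fy=4,interpolation=cv2.INTER_CUBIC))
E
```

```text
time_s: 3.2
tool_pos: [0.5667, -0.0557, 0.2261]
eef_rot: [-0.59, 0.807, 0.002, -0.002]
wrist_force: [1.0, 0.8, -0.2]
opening: 0.999
t 3.25 pos [ 0.5679 -0.0558  0.2283] shift [ 0.0001 -0.0002  0.0403] x-yaw -107.67807882194425 z [-0.001   0.0001 -1.    ] q [-0.2283 -0.0625  1.7614 -0.0001  1.4438  1.651 ] F [0.9096 0.5815 1.2517] op 0.9994049024529901
```

View pics/z2.png

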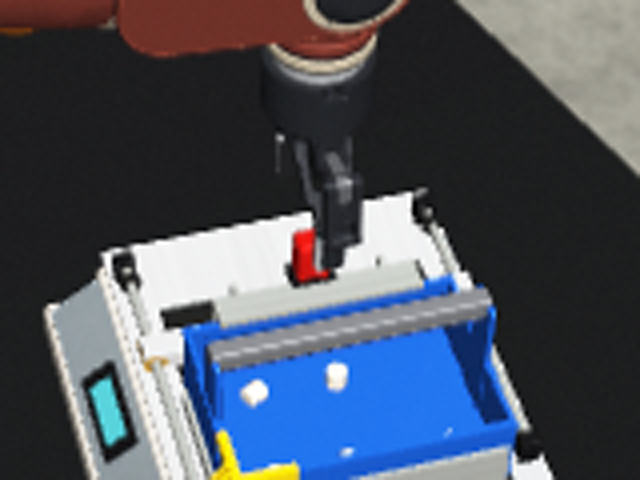

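```bash
python3 -m creep '[[[0,0,0.02,0,0,0,-1],[0,0,0.015,0,0,0,-1],[0,0,0.005,0,0,0,-1],[0,0,0,0,0,0,-1]]]' 60
python3 -m creep '[[[0,0,0,0,0,0,1],[0,0,0,0,0,0,1],[0,0,0,0,0,0,1],[0,0,0,0,0,0,1],[0,0,0,0,0,0,1]]]' 60
```

```text
time_s: 3.75
tool_pos: [0.5682, -0.0549, 0.1877]
eef_rot: [-0.591, 0.807, 0.0, -0.0]
wrist_force: [0.1, -0.3, 0.3]
opening: 1.004
time_s: 4.38
tool_pos: [0.5686, -0.0548, 0.1888]
eef_rot: [-0.591, 0.807, -0.0, 0.0]
wrist_force: [-0.6, 1.7, 3.3]
opening: 0.223
```

Gripped: the opening is about 19–20 mm, which matches the block. Now I slide it along shaker +y (tool -x).

```bash
python3 -m creep '[[[-0.004,0,0,0,0,0,1],[-0.008,0,0,0,0,0,1],[-0.01,0,0,0,0,0,1],[-0.01,0,0,0,0,0,1],[-0.008,0,0,0,0,0,1]]]'
python3 -m creep '[[[-0.004,0,0,0,0,0,1],[-0.003,0,0,0,0,0,1],[-0.002,0,0,0,0,0,1],[-0.001,0,0,0,0,0,1],[0,0,0,0,0,0,1]]]'
python3 -m creep '[[[-0.002,0,0,0,0,0,1],[-0.001,0,0,0,0,0,1],[0,0,0,0,0,0,1]]]'
python3 -c "
from h import *
s=read_state();print(np.array([-.303,.953]).dot(0*s['tool_pos'][:2]), (s['tool_pos']-[.5686,-.0548,.1888]))"
```

```text
time_s: 5.0
tool_pos: [0.5809, -0.0165, 0.1889]
eef_rot: [-0.591, 0.807, -0.001, 0.0]
wrist_force: [-1.9, -4.1, 5.2]
opening: 0.222
time_s: 5.62
tool_pos: [0.584, -0.007, 0.1889]
eef_rot: [-0.591, 0.807, -0.0, 0.0]
wrist_force: [-1.4, -3.5, 5.2]
opening: 0.222
time_s: 6.0
tool_pos: [0.5843, -0.0059, 0.1889]
eef_rot: [-0.59, 0.807, -0.001, -0.001]
wrist_force: [-4.6, -8.3, 6.1]
opening: 0.221
0.0 [1.57435618e-02 4.88759361e-02 5.32412608e-05]
```

```bash
python3 -m creep '[[[-0.002,0,0,0,0,0,1],[-0.001,0,0,0,0,0,1],[0,0,0,0,0,0,1]]]'
python3 - <<'E'
from h import *
for n in("side","top"): cv2.imwrite(f"pics/{n}3.png",capture(n)[:,:,::-1])
go([.568,-.056,.188])
a=cv2.imread("pics/side3.png")[170:330,270:430]; b=cv2.imread("pics/top3.png")[155:315,255:415]
cv2.imwrite("pics/z3.png",cv2.resize(np.hstack([a,b]),None,fx=2.5,fy=2.5,interpolation=cv2.INTER_CUBIC))
E
```

```text
time_s: 6.38
tool_pos: [0.5844, -0.0058, 0.1889]
eef_rot: [-0.59, 0.807, -0.003, -0.004]
wrist_force: [-8.9, -19.6, 6.5]
opening: 0.222
t 6.475 pos [ 0.5844 -0.0058  0.1889] shift [0.0528 0.0004 0.0014] x-yaw -107.68274229186292 z [-0.0032 -0.009  -1.    ] q [-0.1329  0.0026  1.7649 -0.0096  1.3761  1.7483] F [ -9.1278 -18.4173   7.5049] op 0.22181005302657755
```

View pics/z3.png

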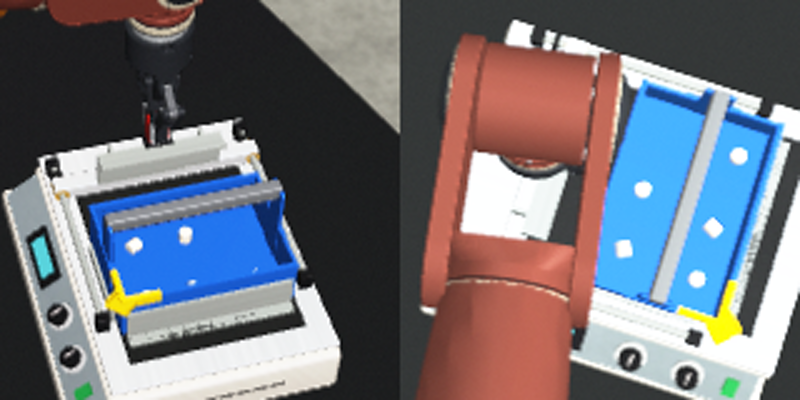

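The clamp is hard against its end stop: force climbed to about 20 N with no motion after 51 mm of travel, and the lip is clear of the tote in both views. I'll take off the push, open and lift, measuring the handle bar again from these pictures.

```bash
python3 -m creep '[[[0.002,0,0,0,0,0,1],[0.001,0,0,0,0,0,1],[0,0,0,0,0,0,-0.2],[0,0,0,0,0,0,-1],[0,0,0,0,0,0,-1]]]'
python3 -m creep '[[[0,0,-0.01,0,0,0,-1],[0,0,-0.03,0,0,0,-1],[0,0,-0.04,0,0,0,-1],[0,0,-0.02,0,0,0,-1],[0,0,0,0,0,0,-1]]]'
python3 - <<'E'
from h import *
for n in("side","top"): cv2.imwrite(f"pics/{n}4.png",capture(n)[:,:,::-1])
a=cv2.imread("pics/side4.png")[190:330,270:430]; b=cv2.imread("pics/top4.png")[165:305,285:445]
cv2.imwrite("pics/z4a.png",cv2.resize(a,None,fx=5,fy=4.2,interpolation=cv2.INTER_CUBIC))
cv2.imwrite("pics/z4b.png",cv2.resize(b,None,fx=5,fy=4.2,interpolation=cv2.INTER_CUBIC))
S=cv2.cvtColor(cv2.imread("pics/side4.png"),cv2.COLOR_BGR2HSV).astype(int)
T=cv2.cvtColor(cv2.imread("pics/top4.png"),cv2.COLOR_BGR2HSV).astype(int)
for n,H in(("side",S),("top",T)):
    m=((H[...,1]<90)&(H[...,2]>95)&(H[...,2]<190)).astype(np.uint8)
    m[:190]=0;m[300:]=0;m[:,:300 if n=="side" else 330]=0;m[:,400:]=0
    k,l,st,ce=cv2.connectedComponentsWithStats(m)
    for i in range(1,k):
        if st[i,4]>60:print(n,st[i],ce[i])
E
```

```text
time_s: 7.1
tool_pos: [0.5843, -0.0037, 0.1878]
eef_rot: [-0.591, 0.807, 0.0, -0.0]
wrist_force: [0.4, 0.2, -1.3]
opening: 0.851
time_s: 7.72
tool_pos: [0.5853, -0.0045, 0.2906]
eef_rot: [-0.591, 0.807, -0.001, 0.002]
wrist_force: [-0.3, -0.0, -1.2]
opening: 1.002
side [309 229  49  15 266] [332.36466165 235.92481203]
side [312 240  71  23 491] [348.02443992 251.598778  ]
side [321 283  69  17 527] [356.73434535 292.69259962]
top [355 191  27  86 114] [367.57894737 233.11403509]
```

View pics/z4a.png

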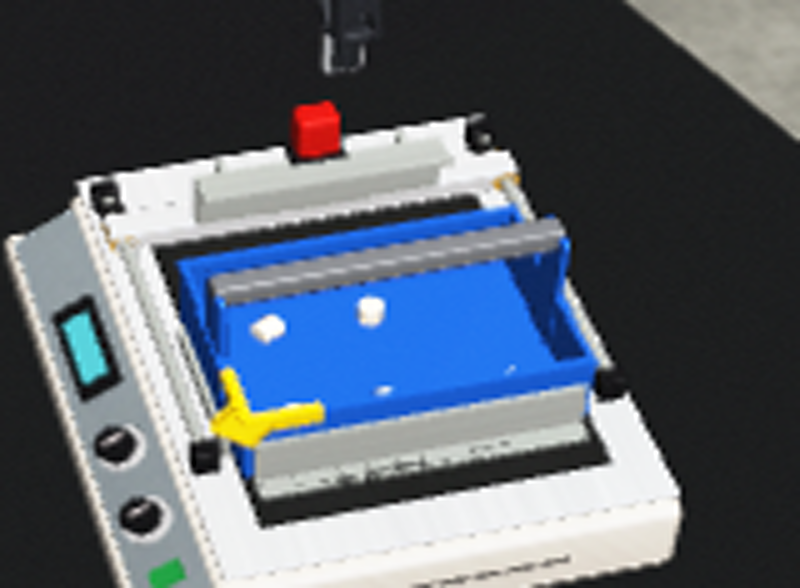

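View pics/z4b.png

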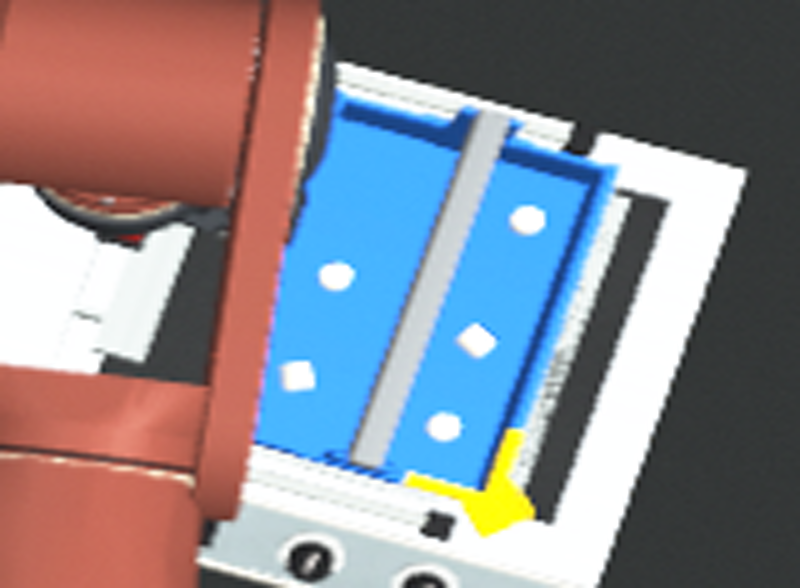

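```bash
python3 - <<'E'
from h import *
A,e1=tri((381.8,243.7),(382.8,191.5));B,e2=tri((313.4,256.8),(358.6,274.9))
print(A,e1,B,e2,np.linalg.norm(A-B),np.degrees(np.arctan2(*(A-B)[[1,0]])));c=(A+B)/2;print(c)
go([c[0],c[1],.30]);print(read_state()["torque"])
E
```

```text
[ 0.63589671 -0.17066863  0.20805769] 0.0008496673181516304 [ 0.44817871 -0.11413841  0.21604444] 0.002446836674423023 0.1962078076876124 -16.759379554928422
[ 0.54203771 -0.14240352  0.21205107]
t 7.825 pos [ 0.5839 -0.0043  0.2869] shift [ 0.1443 -0.0018 -0.013 ] x-yaw -107.59808224387072 z [-0.0018  0.0003 -1.    ] q [-0.1349 -0.0634  1.6644  0.      1.5424  1.7431] F [ 0.5696  0.7665 -0.3745] op 0.9992455717385316
[-0.012  -0.023  -0.0037]
```

```bash
python3 -m creep '[[[0.02,0,0,0,0,0,-1],[0.04,-0.001,0,0,0,0,-1],[0.045,-0.001,0,0,0,0,-1],[0.03,0,0,0,0,0,-1],[0.008,0,0.01,0,0,0,-1]]]'
python3 -m creep '[[[0,0,0.02,0,0,0,-1],[0,0,0,0,0,0,-1]]]' 100
python3 - <<'E'
from h import *
for n in("side","top"): cv2.imwrite(f"pics/{n}5.png",capture(n)[:,:,::-1])
go([.5415,-.141,.201])
a=cv2.imread("pics/side5.png")[180:320,270:430]
cv2.imwrite("pics/z5a.png",cv2.resize(a,None,fx=5,fy=4.2,interpolation=cv2.INTER_CUBIC))
E
```

```text
time_s: 8.45
tool_pos: [0.5421, -0.1437, 0.2775]
eef_rot: [-0.589, 0.808, 0.0, -0.0]
wrist_force: [-0.2, 0.4, -0.6]
opening: 0.999
time_s: 8.7
tool_pos: [0.5416, -0.1401, 0.2543]
eef_rot: [-0.591, 0.807, 0.003, -0.002]
wrist_force: [0.2, 0.1, 0.4]
opening: 0.997
t 8.8 pos [ 0.5429 -0.1404  0.2571] shift [0.001  0.001  0.0561] x-yaw -107.525145254826 z [-0.0018  0.0009 -1.    ] q [-0.3859 -0.1042  1.7522  0.0001  1.4956  1.4908] F [ 0.0898 -0.4068 -0.0893] op 0.9972646733666342
```

View pics/z5a.png

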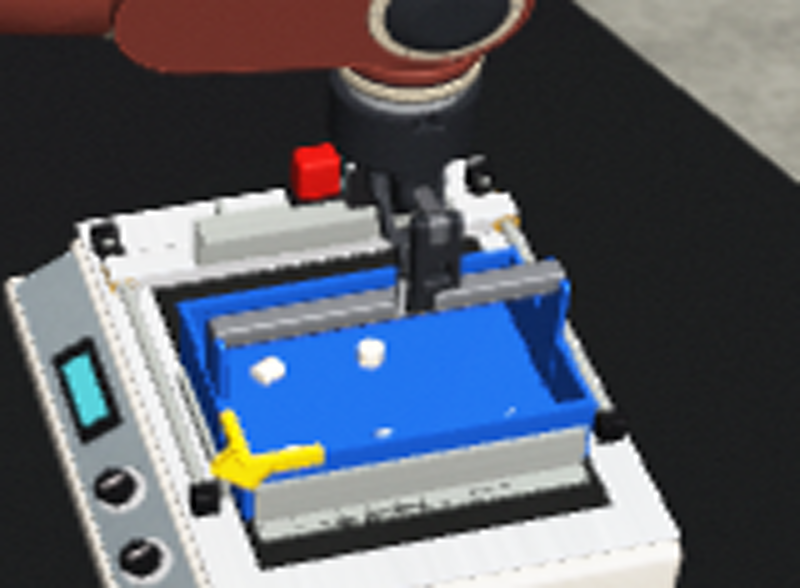

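The fingers straddle the bar at about its middle. I'll go down and grip at 100 N.

```bash
python3 -m creep '[[[0.001,0.001,0.02,0,0,0,-1],[0,0,0.02,0,0,0,-1],[0,0,0.012,0,0,0,-1],[0,0,0.003,0,0,0,-1],[0,0,0,0,0,0,-1]]]'
python3 -m creep '[[[0,0,0,0,0,0,1],[0,0,0,0,0,0,1],[0,0,0,0,0,0,1],[0,0,0,0,0,0,1],[0,0,0,0,0,0,1]]]' 100
python3 -c "
from h import *
go([.5415,-.141,.201])"
```

```text
time_s: 9.43
tool_pos: [0.5419, -0.1421, 0.2033]
eef_rot: [-0.591, 0.807, 0.0, 0.0]
wrist_force: [-0.7, 0.8, 0.3]
opening: 1.004
time_s: 10.05
tool_pos: [0.5421, -0.142, 0.2038]
eef_rot: [-0.591, 0.807, -0.0, 0.0]
wrist_force: [0.0, 0.4, 2.7]
opening: 0.167
t 10.05 pos [ 0.5421 -0.142   0.2038] shift [-0.0008  0.0008  0.0028] x-yaw -107.59965824577326 z [ 0.0007 -0.0001 -1.    ] q [-0.3891 -0.07    1.8101  0.0001  1.4009  1.4888] F [0.0199 0.4375 2.6649] op 0.16726289215944334
```

```bash
python3 -m creep '[[[0,0,-0.002,0,0,0,1],[0,0,-0.004,0,0,0,1],[0,0,-0.007,0,0,0,1],[0,0,-0.01,0,0,0,1],[0,0,-0.012,0,0,0,1]]]'
python3 -m creep '[[[0,0,-0.015,0,0,0,1],[0,0,-0.015,0,0,0,1],[0,0,-0.015,0,0,0,1],[0,0,-0.015,0,0,0,1],[0,0,-0.015,0,0,0,1]]]'
python3 -m creep '[[[0,0,-0.015,0,0,0,1],[0,0,-0.015,0,0,0,1],[0,0,-0.012,0,0,0,1],[0,0,-0.008,0,0,0,1],[0,0,-0.003,0,0,0,1]]]'
python3 - <<'E'
from h import *
for n in("side","top"): cv2.imwrite(f"pics/{n}6.png",capture(n)[:,:,::-1])
go([.5415,-.141,.35])
a=cv2.imread("pics/side6.png")[100:340,240:480]; b=cv2.imread("pics/top6.png")[120:360,240:480]
cv2.imwrite("pics/z6.png",cv2.resize(np.hstack([a,b]),None,fx=1.66,fy=2,interpolation=cv2.INTER_CUBIC))
E
```

```text
time_s: 10.68
tool_pos: [0.5419, -0.142, 0.2392]
eef_rot: [-0.591, 0.807, -0.0, 0.0]
wrist_force: [0.6, 0.1, -3.6]
opening: 0.166
time_s: 11.3
tool_pos: [0.5418, -0.142, 0.3144]
eef_rot: [-0.591, 0.807, -0.0, 0.0]
wrist_force: [-0.6, 0.3, -2.8]
opening: 0.165
time_s: 11.92
tool_pos: [0.5419, -0.142, 0.3668]
eef_rot: [-0.591, 0.807, -0.0, 0.0]
wrist_force: [0.5, 0.1, -2.9]
opening: 0.167
t 12.025 pos [ 0.5418 -0.142   0.3663] shift [-0.0009  0.0006  0.0163] x-yaw -107.6004067382128 z [-0.0001  0.     -1.    ] q [-0.3892 -0.1444  1.61   -0.      1.676   1.4888] F [-0.4264 -0.3604 -3.5165] op 0.16927555243753578
```

View pics/z6.png

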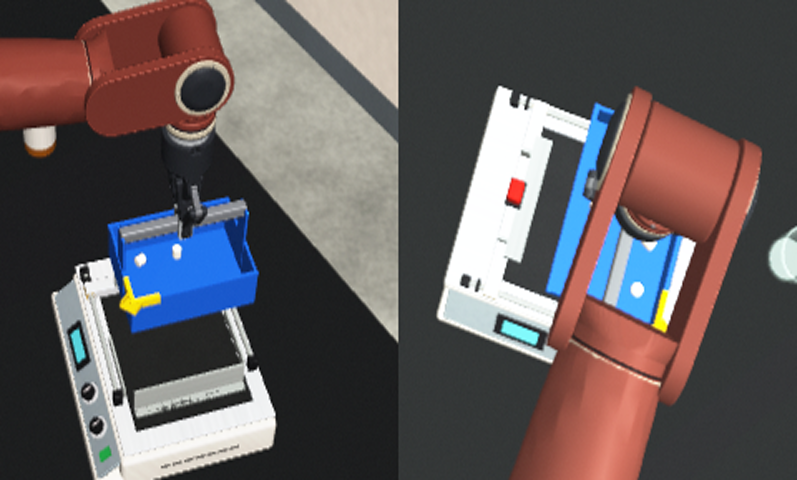

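The tote is lifted level, well above the fence, with cylinders visible in it at side zoom (140,260) and (177,252). Now I raise it slightly and tilt about the tool (1,-1,0) axis, so the -x/-y corner goes down.

```bash
python3 -m creep '[[[0,0,-0.01,0.01,-0.01,0,1],[0,0,-0.015,0.02,-0.02,0,1],[0,0,-0.01,0.03,-0.03,0,1],[0,0,-0.005,0.03,-0.03,0,1],[0,0,0,0.03,-0.03,0,1]]]'
python3 -m creep '[[[0,0,0,0.03,-0.03,0,1],[0,0,0,0.03,-0.03,0,1],[0,0,0,0.03,-0.03,0,1],[0,0,0,0.03,-0.03,0,1],[0,0,0,0.03,-0.03,0,1]]]'
python3 -m creep '[[[0,0,0,0.03,-0.03,0,1],[0,0,0,0.03,-0.03,0,1],[0,0,0,0.025,-0.025,0,1],[0,0,0,0.015,-0.015,0,1],[0,0,0,0,0,0,1]]]'
cat > look.py <<'E'
import sys
from h import *
k=sys.argv[1]
for n in("side","top"): cv2.imwrite(f"pics/{n}{k}.png",capture(n)[:,:,::-1])
go([.5415,-.141,.40])
s=read_state();print("tilt",np.degrees(np.arccos(-R.from_quat(s["eef_rot"]).as_matrix()[2,2])),"torque",s["torque"])
a=cv2.imread(f"pics/side{k}.png")[80:320,230:470]; b=cv2.imread(f"pics/top{k}.png")[120:360,240:480]
cv2.imwrite(f"pics/z{k}.png",cv2.resize(np.hstack([a,b]),None,fx=1.66,fy=2,interpolation=cv2.INTER_CUBIC))
E
python3 look.py 7
```

```text
time_s: 12.65
tool_pos: [0.5408, -0.1427, 0.407]
eef_rot: [-0.588, 0.804, -0.014, 0.085]
wrist_force: [-0.1, 0.0, -3.6]
opening: 0.17
time_s: 13.28
tool_pos: [0.5408, -0.1426, 0.4061]
eef_rot: [-0.58, 0.792, -0.029, 0.189]
wrist_force: [-0.1, -0.2, -3.4]
opening: 0.17
time_s: 13.9
tool_pos: [0.5407, -0.1427, 0.406]
eef_rot: [-0.57, 0.78, -0.04, 0.256]
wrist_force: [-0.5, 0.9, -2.7]
opening: 0.167
t 14.0 pos [ 0.5409 -0.1425  0.4064] shift [0.0007 0.0023 0.0061] x-yaw -103.49845996336965 z [ 0.4437  0.2298 -0.8662] q [-0.6042 -0.3665  1.7854  0.4594  1.4698  1.2857] F [ 0.8512 -0.3872 -2.891 ] op 0.16728793406314538
tilt 29.977249030451862 torque [-0.3224  0.525  -0.0312]
```

View pics/z7.png

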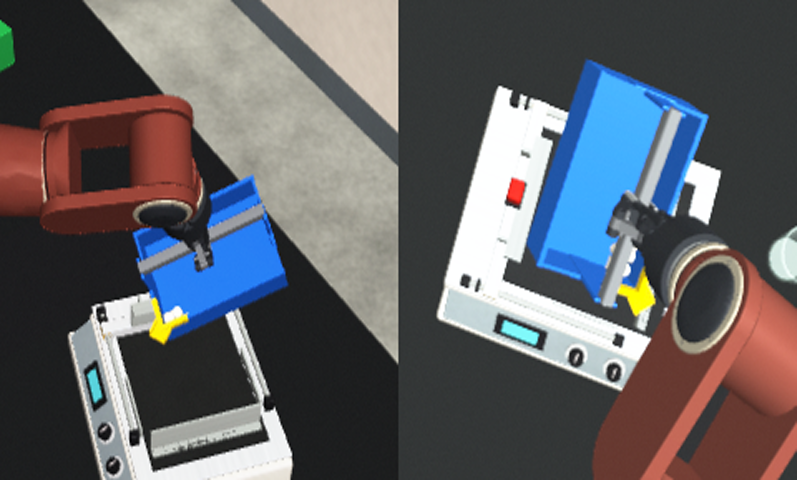

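The tilt is 30.0°. White cylinders are gathered at the yellow lip, at side zoom (172,313) and top zoom (630,260). I'll zoom in to count them.

```bash
python3 - <<'E'
import cv2
a=cv2.imread("pics/side7.png")[190:270,260:360]; b=cv2.imread("pics/top7.png")[220:300,350:450]
cv2.imwrite("pics/z7b.png",cv2.resize(cv2.hconcat([a,b]),None,fx=4,fy=6,interpolation=cv2.INTER_CUBIC))
E
```

```text
(no output)
```

View pics/z7b.png

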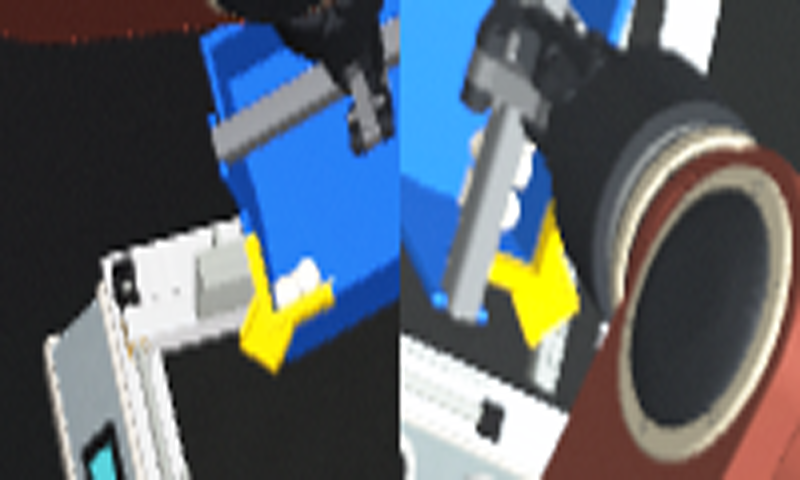

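```bash
cat > meas.py <<'E'
import sys
from h import *
np.set_printoptions(precision=1,suppress=True)
k=sys.argv[1];s=read_state();Q=R.from_quat(s["eef_rot"]).as_matrix()
M=np.c_[-Q[:,1],-Q[:,0],-Q[:,2]];O=s["tool_pos"]+Q@[0,0,.1085]-M@[0,0,0]
toW=lambda p:O+M@np.array(p)
print("corner world mm",1e3*toW([-.096,-.066,.004]),"lowest",1e3*toW([-.1,-.07,0])[2])
def onfloor(n,uv,h):
    p,d=ray(n,uv);p=M.T@(p-O);d=M.T@d;return 1e3*(p+d*(h-p[2])/d[2])
for n in("side","top"):
    I=cv2.imread(f"pics/{n}{k}.png");H=cv2.cvtColor(I,cv2.COLOR_BGR2HSV)
    # tote interior polygon, at floor level
    poly=np.array([proj(n,toW(p)) for p in((-.098,-.068,.004),(.098,-.068,.004),(.098,.068,.004),(-.098,.068,.004))])
    mask=np.zeros(H.shape[:2],np.uint8);cv2.fillConvexPoly(mask,poly.astype(int),1);mask=cv2.dilate(mask,np.ones((9,9)))
    w=((H[...,1]<70)&(H[...,2]>185)).astype(np.uint8)*mask
    kk,l,st,ce=cv2.connectedComponentsWithStats(w)
    for i in range(1,kk):
        if st[i,4]>3: 
            pts=np.argwhere(l==i)[:,::-1];q=np.array([onfloor(n,p,.0115) for p in pts])
            print(n,st[i],ce[i],"tote mm",onfloor(n,ce[i],.0115)[:2],"x",q[:,0].min(),q[:,0].max(),"y",q[:,1].min(),q[:,1].max())
    c=proj(n,toW([-.1,-.07,.058]));b=[proj(n,toW([x,0,.117])) for x in(-.1,.1)];print(n,"rim corner px",c,"bar ends px",b,"floor poly",poly)
    J=I.copy()
    for p in poly: cv2.circle(J,tuple(p.astype(int)),1,(0,255,0),-1)
    for p in b+[c]: cv2.circle(J,tuple(p.astype(int)),1,(255,0,255),-1)
    x,y=proj(n,toW([-.05,-.03,.02])).astype(int);x=max(x,60);y=max(y,60)
    cv2.imwrite(f"pics/m{n}{k}.png",cv2.resize(J[y-60:y+60,x-60:x+60],None,fx=4,fy=4,interpolation=cv2.INTER_CUBIC))
A=[cv2.imread(f"pics/m{n}{k}.png") for n in("side","top")]
cv2.imwrite(f"pics/m{k}.png",cv2.resize(cv2.hconcat(A),(800,400)))
E
python3 meas.py 7
```

```text
corner world mm [ 489.4 -145.4  258.6] lowest 252.29973892801848
side [319 226   3   5   6] [319.7 228.2] tote mm [-110.6   -4.9] x -112.09566910237614 -107.92938318666167 y -10.050616624205588 1.4032821312366384
side [329 233  11   8  51] [333.9 236.7] tote mm [-82.5 -41.6] x -97.49376459540284 -68.27368414093515 y -48.027739481559585 -34.21826986582699
side [372 235   3   4   8] [373.  236.2] tote mm [ 13.5 -79.4] x 11.359636412953082 16.16818682458859 y -83.78842050107271 -75.29948944600112
side [366 236   6   5  21] [368.5 237.9] tote mm [  1.1 -79.1] x -4.916532730051992 7.143096656319791 y -84.33026066865406 -73.8696014227474
side rim corner px [327.1 244.7] bar ends px [array([312.9, 213.6]), array([388.4, 183.2])] floor poly [[332.2 248.6]
 [402.6 221. ]
 [384.4 175.4]
 [316.2 203. ]]
top [334 175   8  12  60] [337.6 180.4] tote mm [32.9 79.2] x 22.124955970960425 43.8897139649142 y 73.79153751138983 84.59767953795405
top [386 175  24  48 307] [397.6 198.1] tote mm [ 36.1 -57.1] x -16.773161738207392 86.57095427609237 y -64.18398100003958 -50.00942058971292
top [314 191  19  
[... 153 characters left out ...]
 215.5] tote mm [-10.1 -32.5] x -10.78569079489461 -9.393252486605135 y -36.11479503086329 -28.892890583329166
top [369 238  15  22 156] [376.  250.1] tote mm [-82.9 -59. ] x -105.51569173026132 -56.33718121567341 y -70.21711460164381 -50.13082644261957
top [368 242   3   4   7] [368.7 243.3] tote mm [-72.9 -36.8] x -76.8902132274255 -69.42672176326997 y -38.41700680839444 -35.03348838967146
top [365 249   3   5   5] [365.8 251. ] tote mm [-90.8 -37.6] x -95.55561515607508 -85.90687380715289 y -38.38552738797135 -36.826483054125006
top rim corner px [385.4 267.7] bar ends px [array([365.1, 272.6]), array([407.6, 174.1])] floor poly [[375.7 256. ]
 [412.8 170.5]
 [353.9 149.9]
 [318.3 240.4]]
```

View pics/m7.png

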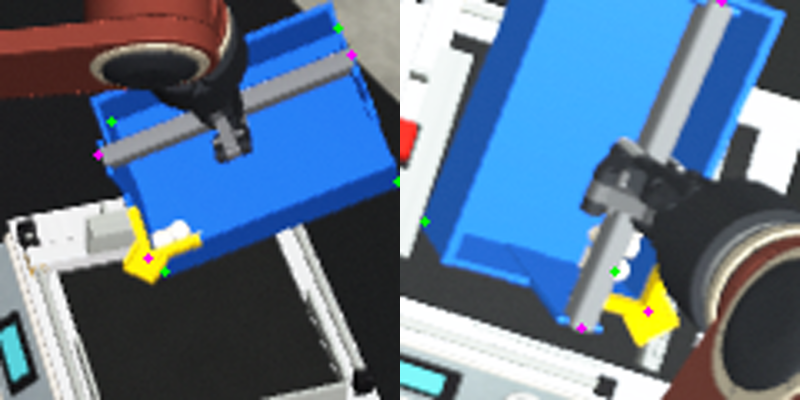

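The projected tote model (bar ends, rim corner) lines up with both pictures. The cylinders I can see lie at tote x -96..-56, y -66..-35, but the bar and wrist hide part of that area. I'll raise the tote and move it slowly towards +x/+y, which gives more clearance and lets the top camera see past the bar.

```bash
python3 -c "
from h import *
go([.62,.04,.47])"
```

```text
t 14.0 pos [ 0.5409 -0.1425  0.4064] shift [-0.2058 -0.0281  0.0219] x-yaw -103.49845996336965 z [ 0.4437  0.2298 -0.8662] q [-0.6042 -0.3665  1.7854  0.4594  1.4698  1.2857] F [ 0.8512 -0.3872 -2.891 ] op 0.16728793406314538
```

```bash
python3 -m creep '[[[-0.004,-0.001,0.001,0,0,0,1],[-0.008,-0.001,0.001,0,0,0,1],[-0.012,-0.002,0.001,0,0,0,1],[-0.016,-0.002,0.002,0,0,0,1],[-0.016,-0.002,0.002,0,0,0,1]]]'
python3 -m creep '[[[-0.016,-0.002,0.002,0,0,0,1],[-0.016,-0.002,0.002,0,0,0,1],[-0.016,-0.002,0.002,0,0,0,1],[-0.016,-0.002,0.002,0,0,0,1],[-0.016,-0.002,0.002,0,0,0,1]]]'
python3 -m creep '[[[-0.016,-0.003,0.002,0,0,0,1],[-0.016,-0.003,0.001,0,0,0,1],[-0.016,-0.002,0.001,0,0,0,1],[-0.012,-0.002,0.001,0,0,0,1],[-0.008,-0.001,0,0,0,0,1]]]'
python3 -m creep '[[[-0.004,0,0,0,0,0,1],[0,0,0,0,0,0,1]]]'
python3 look.py 8; python3 meas.py 8
```

```text
time_s: 14.62
tool_pos: [0.5637, -0.0914, 0.4234]
eef_rot: [-0.571, 0.779, -0.04, 0.256]
wrist_force: [0.0, -0.3, -4.0]
opening: 0.167
time_s: 15.25
tool_pos: [0.5942, -0.0201, 0.4462]
eef_rot: [-0.57, 0.78, -0.039, 0.256]
wrist_force: [0.5, -0.5, -3.9]
opening: 0.169
time_s: 15.88
tool_pos: [0.6207, 0.0388, 0.4698]
eef_rot: [-0.571, 0.779, -0.04, 0.256]
wrist_force: [0.3, 0.2, -2.8]
opening: 0.166
time_s: 16.12
tool_pos: [0.6213, 0.0418, 0.4709]
eef_rot: [-0.571, 0.78, -0.04, 0.256]
wrist_force: [0.4, 0.4, -2.8]
opening: 0.163
t 16.225 pos [0.6212 0.0414 0.4707] shift [ 0.2083  0.0311 -0.0159] x-yaw -103.53445500575455 z [ 0.4434  0.2296 -0.8664] q [-0.1848 -0.2748  1.6092  0.3176  1.3899  1.7028] F [-0.1183 -0.5048 -3.0822] op 0.1691674030198146
tilt 29.9574837506255 torque [-0.2718  0.5631 -0.0218]
corner world mm [569.6  38.6 323. ] lowest 316.70694577490667
side [316 164  11   6  25] [321.  166.1] tote mm [-82.4 -37.6] x -97.2126521773994 -68.34406796076605 y -41.03906574910343 -32.83482112114744
side rim corner px [314.6 172.8] bar ends px [array([300.9, 141.9]), array([372.1, 111.9])] floor poly [[319.8 178.7]
 [386.4 151.4]
 [369.6 109.9]
 [305.  137.1]]
top [283 118  24  53 399] [294.7 144. ] tote mm [ 41.5 -28.3] x -10.558506602498575 91.09192557720299 y -36.2688519706294 -21.06140982037169
top [290 181  17   7  38] [297.7 183.4] tote mm [-29.5 -60.9] x -40.82957898672046 -19.92242759527546 y -75.82740410542837 -48.59964075025675
top [283 195   3  24  53] [284. 207.] tote mm [-83.1 -51.1] x -105.53721542385323 -60.27246337586012 y -58.89234235378987 -40.75287274788564
top [270 200   3   4   6] [271.  201.5] tote mm [-79.7 -22.3] x -83.23239329258934 -76.2606972353787 y -23.311155013137657 -21.2854483447088
top rim corner px [294.6 225.3] bar ends px [array([265. , 226.7]), array([303.8, 118. ])] floor poly [[288.6 214.8]
 [323.  121.6]
 [255.6  97.1]
 [223.4 196.2]]
```

View pics/m8.png

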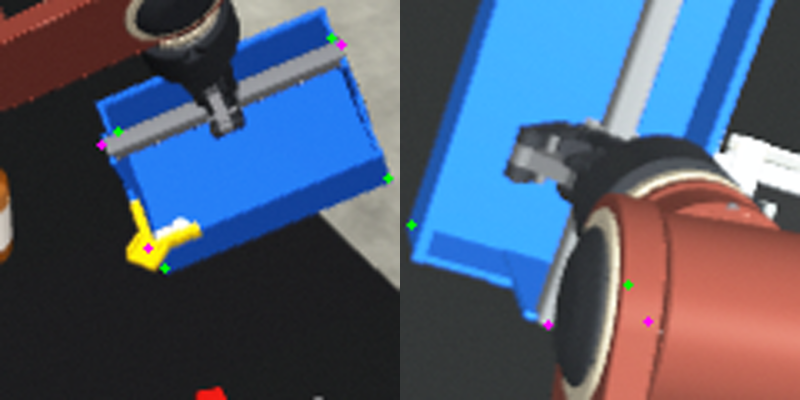

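The rest of the floor looks empty and the group stayed put, but here the wrist hides the corner from the top camera. I'll yaw the tote about 25° about the vertical (tilt unchanged), so the corner faces the side camera, and bring it back towards -y.

```bash
python3 -c "
from h import *
s=read_state();Q=R.from_quat(s['eef_rot']).as_matrix()
print('rv/row',Q.T@[0,0,.44/10])
Q2=R.from_rotvec([0,0,.44]).as_matrix()@Q
print('then shift',Q2.T@(np.array([.50,-.18,.47])-s['tool_pos']))"
```

```text
rv/row [-0.01553726 -0.01553544 -0.03812143]
then shift [ 0.1801704   0.12603082 -0.12394249]
```

```bash
python3 -m creep '[[[0,0,0,-0.005,-0.005,-0.012,1],[0,0,0,-0.01,-0.01,-0.025,1],[0,0,0,-0.015,-0.015,-0.037,1],[0,0,0,-0.02,-0.02,-0.049,1],[0,0,0,-0.02,-0.02,-0.049,1]]]'
python3 -m creep '[[[0,0,0,-0.02,-0.02,-0.049,1],[0,0,0,-0.02,-0.02,-0.049,1],[0,0,0,-0.02,-0.02,-0.049,1],[0.003,0.002,-0.002,-0.015,-0.015,-0.037,1],[0.007,0.005,-0.005,-0.01,-0.01,-0.025,1]]]'
python3 -m creep '[[[0.012,0.008,-0.008,0,0,0,1],[0.014,0.01,-0.01,0,0,0,1],[0.014,0.01,-0.01,0,0,0,1],[0.014,0.01,-0.01,0,0,0,1],[0.014,0.01,-0.01,0,0,0,1]]]'
python3 -m creep '[[[0.014,0.01,-0.01,0,0,0,1],[0.014,0.01,-0.01,0,0,0,1],[0.014,0.01,-0.01,0,0,0,1],[0.014,0.01,-0.01,0,0,0,1],[0.014,0.01,-0.01,0,0,0,1]]]'
python3 -m creep '[[[0.014,0.01,-0.01,0,0,0,1],[0.01,0.007,-0.007,0,0,0,1],[0.006,0.004,-0.004,0,0,0,1],[0.002,0.001,-0.001,0,0,0,1],[0,0,0,0,0,0,1]]]'
python3 look.py 9; python3 meas.py 9
```

```text
time_s: 16.85
tool_pos: [0.6213, 0.0414, 0.471]
eef_rot: [-0.646, 0.718, -0.014, 0.258]
wrist_force: [1.0, 0.5, -3.7]
opening: 0.167
time_s: 17.48
tool_pos: [0.6142, 0.0293, 0.4709]
eef_rot: [0.727, -0.636, -0.017, -0.258]
wrist_force: [-0.2, -0.2, -3.2]
opening: 0.167
time_s: 18.1
tool_pos: [0.5667, -0.0559, 0.4719]
eef_rot: [0.727, -0.637, -0.016, -0.258]
wrist_force: [0.0, -1.3, -3.6]
opening: 0.171
time_s: 18.73
tool_pos: [0.518, -0.1426, 0.4729]
eef_rot: [0.727, -0.637, -0.016, -0.258]
wrist_force: [0.5, 1.0, -3.6]
opening: 0.163
time_s: 19.35
tool_pos: [0.4978, -0.1804, 0.4725]
eef_rot: [0.727, -0.636, -0.017, -0.258]
wrist_force: [-0.8, -0.5, -3.2]
opening: 0.169
t 19.45 pos [ 0.4979 -0.1801  0.4726] shift [-0.0019 -0.0173  0.0916] x-yaw -78.26429135292301 z [ 0.3038  0.3969 -0.8661] q [-0.7444 -0.2732  1.6051  0.5398  1.8226  0.8274] F [ 0.2083  0.3225 -3.2662] op 0.16813952214045635
tilt 29.98610424592525 torque [-0.4937  0.3167  0.0466]
corner world mm [ 452.6 -204.6  324.8] lowest 318.50364457165506
side [350 183   6   1   6] [352.5 183. ] tote mm [52.7 34.6] x 47.98970927
[... 1118 characters left out ...]
01.7 269.7] tote mm [-84.8 -43. ] x -101.63292019351589 -66.03439123173283 y -52.89569517354925 -34.43218884451521
top [410 262   2   5  10] [410.5 264. ] tote mm [-76.9 -63.5] x -81.278459155815 -72.46969178234691 y -64.65178963649826 -62.298504256941115
top [412 267   3  10  23] [413.2 272.4] tote mm [-95.8 -69.9] x -103.80681337989722 -84.74589560318596 y -71.7907283471812 -67.02264786609618
top [345 274   7  16  48] [347.  282.5] tote mm [-86.6  78.1] x -101.37308843375853 -68.9520532971375 y 70.20008890103429 81.74394595997653
top rim corner px [427.4 281.6] bar ends px [array([414.8, 299.8]), array([415.1, 186.9])] floor poly [[410.2 272.5]
 [410.2 175.2]
 [346.4 183.7]
 [350.1 285.8]]
```

View pics/m9.png

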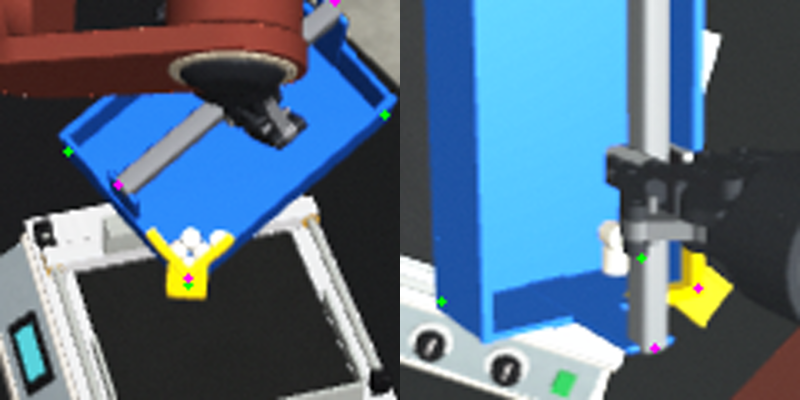

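```bash
python3 - <<'E'
import cv2
a=cv2.imread("pics/side9.png")[215:265,305:365]; b=cv2.imread("pics/top9.png")[245:295,380:440]
cv2.imwrite("pics/z9b.png",cv2.resize(cv2.hconcat([a,b]),None,fx=6.6,fy=6.6,interpolation=cv2.INTER_LANCZOS4))
E
```

```text
(no output)
```

View pics/z9b.png

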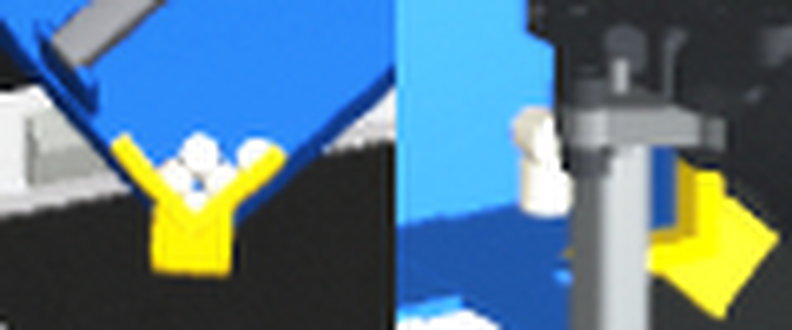

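In the side view the pile sits in the V of the lip: zoom (175,178), (200,155), (200,195) and (255,152), with a gap behind the lip arm. Top view 7 showed three in a row along the -y wall and two beside them, so five. I'll hold, then check stillness, strays and the bystanders in full frames.

```bash
python3 -m creep '[[[0,0,0,0,0,0,1],[0,0,0,0,0,0,1],[0,0,0,0,0,0,1],[0,0,0,0,0,0,1],[0,0,0,0,0,0,1]]]'
python3 look.py 10
python3 - <<'E'
import cv2,numpy as np
for n,(y0,y1,x0,x1) in(("side",(215,265,305,365)),("top",(245,295,380,440))):
    a,b=[cv2.imread(f"pics/{n}{k}.png").astype(int) for k in(9,10)]
    d=abs(a-b).max(2);print(n,"corner diff max",d[y0:y1,x0:x1].max(),"count>40",(d[y0:y1,x0:x1]>40).sum(),"whole",(d>40).sum())
a=cv2.imread("pics/side10.png");b=cv2.imread("pics/top10.png")
cv2.imwrite("pics/full10.png",cv2.resize(cv2.hconcat([a[:,100:500],b[:,80:560]]),None,fx=.9,fy=.9))
A=cv2.imread("pics/side10.png")[215:265,305:365]
cv2.imwrite("pics/z10b.png",cv2.resize(A,None,fx=10,fy=10,interpolation=cv2.INTER_LANCZOS4))
E
```

```text
time_s: 20.08
tool_pos: [0.4977, -0.1805, 0.4725]
eef_rot: [0.727, -0.636, -0.017, -0.258]
wrist_force: [0.5, -0.1, -3.2]
opening: 0.169
t 20.175 pos [ 0.4978 -0.1805  0.4725] shift [-0.0023 -0.0175  0.0918] x-yaw -78.3114877454393 z [ 0.3039  0.3966 -0.8662] q [-0.7451 -0.2731  1.6051  0.5396  1.8226  0.8274] F [ 0.2163  0.5001 -4.4019] op 0.16418710712061635
tilt 29.97711984225718 torque [-0.4732  0.33   -0.0056]
side corner diff max 72 count>40 15 whole 47
top corner diff max 73 count>40 28 whole 193
```

View pics/full10.png

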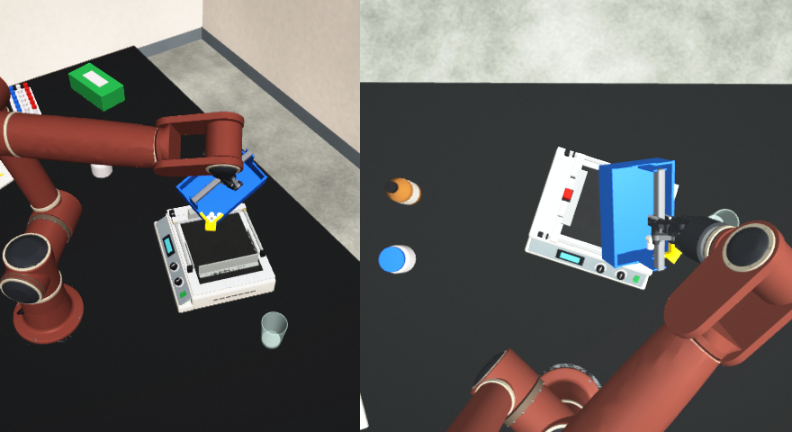

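View pics/z10b.png

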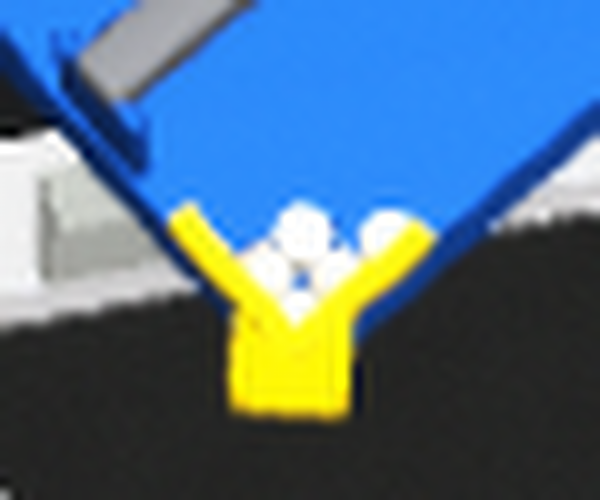

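Five cylinders are visible in the corner, a 2×2 block plus one against the -y wall next to it: zoom (265,270), (300,232), (300,305), (335,265), (385,232). There are no strays on the mat, shaker or bench, and the bystanders are in place. One more stillness check, because a few edge pixels differed.

```bash
python3 -m creep '[[[0,0,0,0,0,0,1],[0,0,0,0,0,0,1],[0,0,0,0,0,0,1],[0,0,0,0,0,0,1],[0,0,0,0,0,0,1]]]'
python3 look.py 11
python3 - <<'E'
import cv2,numpy as np
for n,(y0,y1,x0,x1) in(("side",(232,250,325,349)),("top",(245,295,380,440))):
    r=[]
    for k in(9,10,11):
        H=cv2.cvtColor(cv2.imread(f"pics/{n}{k}.png"),cv2.COLOR_BGR2HSV)[y0:y1,x0:x1];m=(H[...,1]<70)&(H[...,2]>185);v,u=np.nonzero(m);r.append((m.sum(),u.mean().round(2),v.mean().round(2)))
    print(n,r)
    a,b=[cv2.imread(f"pics/{n}{k}.png").astype(int) for k in(10,11)]
    print((abs(a-b).max(2)[y0:y1,x0:x1]>40).sum())
E
```

```text
time_s: 20.8
tool_pos: [0.4977, -0.1805, 0.4725]
eef_rot: [0.727, -0.636, -0.017, -0.258]
wrist_force: [-0.9, 0.1, -3.1]
opening: 0.169
t 20.9 pos [ 0.4977 -0.1805  0.4725] shift [-0.0023 -0.0174  0.0918] x-yaw -78.30896041699101 z [ 0.304   0.3965 -0.8662] q [-0.7451 -0.2732  1.6051  0.5396  1.8226  0.8273] F [ 0.0986 -0.5368 -3.0618] op 0.16827681918584425
tilt 29.97525757669585 torque [-0.4517  0.3574  0.0189]
side [(np.int64(85), np.float64(10.84), np.float64(7.84)), (np.int64(90), np.float64(10.83), np.float64(7.99)), (np.int64(90), np.float64(10.83), np.float64(7.99))]
0
top [(np.int64(306), np.float64(27.38), np.float64(32.8)), (np.int64(307), np.float64(27.81), np.float64(32.73)), (np.int64(307), np.float64(27.81), np.float64(32.73))]
0
```

Completely still: no pixels changed in the corner regions between the last two frames. I'm handing it in.

```bash
python3 -c "
from rig import *
print(sign_off())"
```

```text
the job is handed in; nothing more can be done
None
```

The job is done and handed in at about 21 s. The clamp is at its end stop, and the tote is held up at 30° with all five cylinders in the pour corner.

- **Clamp:** I slid it about 51 mm, until the force rose to about 20 N with no further motion, then released it there.
- **Tote:** I gripped it by the handle at 100 N, lifted it straight up and tilted it towards the pour lip. The finishing tilt, read from the tool pose, is 30.0°. Its lowest point is about 0.32 m above the bench, about 0.12 m above the top of the clamp grip.
- **Cylinders:** The last side view showed all five in the corner, as a 2×2 block plus one more beside it along the -y wall. The corner did not change between the last two pictures. I saw none spilled.
- **Bystanders:** The bottle and the jar stood where they started. The beaker was in place in the side view; the raised arm partly hid it from the top camera.

**Checks that disagreed:**
- An earlier pair of frames differed by a few edge pixels, a shift of about half a pixel or less. I put this down to the arm settling, and it was gone in the final pair.
- The two cameras disagreed by about 6 mm on the clamp grip's position before the grasp. The jaws had ample room, so it did not matter.

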